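# Tug-check the catch of the blue-lidded patio box

## Task

A dust storm is on its way: check that the blue-lidded utensil box on the patio table is really caught shut. Tug its lid upward by the black handle until the catch holds it back or the lid clearly lifts; if it gives, press it back down until it snaps fully shut. Leave the orange-lidded box as it is, and do not swing the blue lid wide open.

Things in the scene. Friction and masses are not known exactly. Their poses are not given: they have to be found in the camera images.
- blue_box: Sand-coloured box, 180 (x) x 150 (y) x 85 mm tall, fixed to the table, with a blue lid of 192 x 162 mm, 0.35 kg, whose 26 mm skirt overlaps the box. Origin: centre of its underside, on the table; x points from the front (towards the robot) to the hinge side, z up. The hinge runs along y at the far rim, 90 mm beyond the origin and 85 mm up.
- blue_box_handle (a point): Middle of the black handle bar on the BLUE lid: a round bar 14 mm thick, 50 mm clear along y between two posts, its centre 36 mm above the lid's top (29 mm of air under it), 140 mm before the hinge line. Centre height 132 mm when fully shut, about 145 mm resting uncaught. It moves 0.34 mm towards the hinge for each mm it rises. Frame turns with the lid: x towards the hinge, z up.
- blue_box_lid (a joint): Blue lid's angle in rad: 0 shut, grows as it lifts. Hidden sprung ball catch at the front. Caught: 3 mm free play at the handle (0.023 rad), then a firm stop that holds to about 20 N. Uncaught: looks nearly shut, rests on the catch at about 0.09 rad and lifts freely with 3 N; 10 mm of lift tells. 8 N or more down on the handle snaps it shut; let go, it only drops back onto the catch.
- orange_box_handle (a point): Middle of the handle bar on the ORANGE-lidded box, a bystander otherwise just like the blue one; this lid stays shut.

How it is judged:
On the way:
1. the blue lid is tugged up: it is drawn up against its holding catch, or it gives and lifts clearly (5 mm or more at the handle) ((value of joint blue_box_lid above 0.125 rad or (value of joint blue_box_lid between 0.017 and 0.036 rad and distance of blue_box_handle from where it was at the start of the episode below 0.0058 m))), for 0.1 s.
At the end, for the whole second after the job is handed in: The blue lid is fully shut behind its catch (opening under 0.012 rad) and at rest, with the handle let go (value of joint blue_box_lid below 0.012 rad and velocity of joint blue_box_lid below 0.05 rad/s); the robot touches nothing.
It fails at once if the blue lid is swung wide open (beyond 0.7 rad) (value of joint blue_box_lid above 0.7 rad).
It fails at once if the orange lid or its box is moved by more than 10 mm (distance of orange_box_handle from where it was at the start of the episode above 0.01 m).
It also fails if it takes over 29 s, if anything falls off the work surface, if the arm or the gripper's body presses on something with over 40 N, if the wrist force passes 120 N, or if a joint passes its speed limit or range.

## Robot

A 6-joint arm with a two-finger parallel gripper is mounted at the origin on the work surface. World frame = base frame: x ahead of the robot, y to its left, z up, the work surface at z = 0. Lengths are in m, angles in rad, forces in N, time in s.
With the tool pointing down it reaches from about 0.275 to 0.75 m from the base axis. Payload 10.2 kg.
Tool frame: the origin (TCP) lies midway between the tips of the shut fingers; the grasp point (between the pads) lies 19 mm behind it; z points along the fingers, x is the direction in which the jaws open and shut, and the axes are right-handed (so a half turn about z gives the same grasp; the last joint's range is limited). The gripper opens to 85 mm and grips with 20 to 120 N. Pads are 22 mm wide; open, the fingers measure 114 mm over their backs; the gripper's body (76 mm by 85 mm) begins 54 mm behind the grasp point. The pads swing forward as they close: fully open they stand 13 mm farther back than shut.
Start: joints at [0.928, 0.313, 1.498, -0, 1.331, -0.223], TCP at [0.214, 0.479, 0.231] pointing down, gripper open.
Joint ranges: [-2.94, 2.94], [-0.97, 2.17], [0.19, 2.56], [-1.23, 4.37], [0.02, 3.11], [-2.88, 2.88]. Speed limits (rad/s): [2.39, 2.39, 3.01, 3.14, 3.14, 3.14].

## Interface

Orientations are given as a rotation vector (axis times angle).
In Python, from plant import observe, cams, close_job gives the robot as it stands.
- The arm moves only by the shell command python3 -m inch 'ROWS' [FORCE]. ROWS is JSON, a list of rows, each an object with "dp": the shift along the tool's x, y, z in cm, a list of three; "turn": the turn about the tool's z in degrees; "claw": the opening, from 0 (shut) to 1 (fully open). In form: [{"dp": [dx, dy, dz], "turn": turn, "claw": claw}, ...]. A call has 1 to 5 rows; each row is the pose to reach, as a shift and turn from the pose commanded when the call began, along the tool's axes at that moment; what a row does not reach only later rows make up. A row lasts 1/12 s, in which the tool goes at most 41.7 mm and 7.16 degrees, less where a joint would pass 70% of its speed; a pose out of reach is approached as far as the arm can. A call with a gripper value outside its range is refused whole. The fingers move at their own pace and stop on an object; FORCE is the grip in N (left out, the last holds). Time passes only in rows, so rows that repeat a pose let the fingers close. It gives the time, the measured TCP pose, the force and the opening at its end, in the units of the state.
- observe(): the state, without advancing time (a new reading comes with each control period).
- cams.camera(name): name is "scene" or "top" or "wrist"; returns (picture, depth): 400x640x3 uint8, red, green, blue; 400x640 float32, m along the optical axis (not along the pixel's ray), 0 where there is no reading.
- cams.camera_info(name): a dict with "intrinsics" (3x3 intrinsics, pixels), "xyz" and "rotation" of the camera in the world. Camera axes: x right, y down, z forward; pixel columns grow to the right and rows downward; lengths in m; the calibration is good to about 2 mm. The wrist camera is an equidistant fisheye: a pixel r from the principal point sees the ray r / f radians off the axis. A picture is of the moment at which its call begins: read the wrist's pose just before it. camera_info takes no time and is no camera call; for the wrist camera it gives the pose at the moment of the call.
- close_job(): hands the job in, once; it reports no verdict.
The state is a dict: "clock": time; "joint_pos": joint angles; "dq": joint speeds; "joint_efforts": joint torques, N m; "tool_pos": TCP position; "tcp_rot": TCP orientation; "contact_force": force on the tool from outside, world axes, zero at the start; "moment": the same for the moment, N m; "width": finger opening in m.
Only numpy, scipy, OpenCV 4.12 (cv2) and the standard library are available. Lean on these libraries where they do the work, as an engineer would, in place of code of your own. Each camera call takes 0.05 s, during which the arm holds its last target.

## Working session

There is one attempt and no reset: what is moved stays moved. The work goes in short steps, Python scripts to look and compute and a shell command to move; the robot and the scene stay as the last step left them, time stands still between calls to the robot, and variables do not carry over. Pictures are saved under pics/ and viewed, and the job is handed in when it is done.

```bash
mkdir -p pics; ls; python3 - <<'E'
from plant import observe,cams
import cv2,numpy as np
s=observe();print(s)
for n in ["scene","top"]:
    p,d=cams.camera(n);cv2.imwrite(f"pics/{n}0.png",p[:,:,::-1]);np.save(f"pics/{n}0.npy",d)
    print(n,cams.camera_info(n))
E
```

```text
pics
{'clock': 0.0, 'joint_pos': array([ 9.27581799e-01,  3.13444993e-01,  1.49848136e+00, -1.09613909e-05,
        1.33100619e+00, -2.23392030e-01]), 'dq': array([ 1.11191871e-03,  2.97377003e-05, -1.20389191e-03,  5.69814809e-04,
       -8.53933796e-04, -7.52228374e-04]), 'joint_efforts': array([-2.41716014e-03, -4.12272227e+01, -2.59735876e+01, -3.80715319e-04,
        4.29184962e-03,  7.31015717e-06]), 'tool_pos': array([0.21382921, 0.4791788 , 0.23072098]), 'tcp_rot': array([ 2.63516938e+00,  1.70953706e+00, -1.96951507e-03]), 'contact_force': array([ 0.62687385, -0.55483809, -0.74609884]), 'moment': array([ 0.0041705 , -0.01339096,  0.005628  ]), 'width': 0.08522089553714558}
scene {'intrinsics': array([[440.58730576,   0.        , 321.23006879],
       [  0.        , 440.58730576, 195.63848783],
       [  0.        ,   0.        ,   1.        ]]), 'xyz': array([ 1.29382665, -0.06760078,  0.61953246]), 'rotation': array([-1.72543472, -1.5964941 ,  0.77713544])}
top {'intrinsics': array([[418.07408778,   0.        , 321.94090365],
       [  0.        , 418.07408778, 201.57890683],
       [  0.        ,   0.        ,   1.        ]]), 'xyz': array([ 0.46137534, -0.01503601,  0.86560536]), 'rotation': array([-2.12860258,  2.11910747, -0.14961273])}
```

View pics/scene0.png

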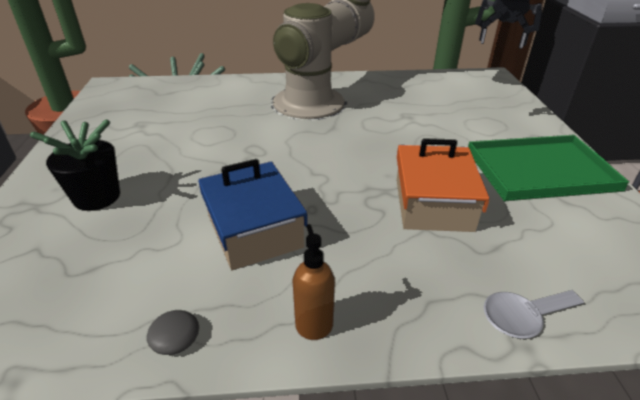

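View pics/top0.png

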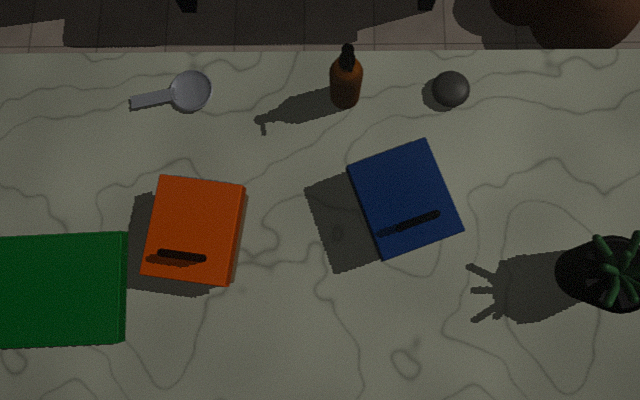

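The scene view shows the blue box at (250,205) and the orange box at (440,185). In the top view, the blue lid's corners are roughly (347,167), (426,139), (463,230) and (383,260), and its handle runs from (379,234) to (438,214). I'll enlarge this area and measure.

```bash
cat > h.py <<'E'
import numpy as np,cv2
from scipy.spatial.transform import Rotation as R
from plant import observe,cams
def pts(name,d,info=None):
    i=info or cams.camera_info(name);K=i['intrinsics']
    v,u=np.mgrid[:d.shape[0],:d.shape[1]]
    c=np.stack([(u-K[0,2])/K[0,0]*d,(v-K[1,2])/K[1,1]*d,d],-1)
    return c@R.from_rotvec(i['rotation']).as_matrix().T+i['xyz']
E
python3 - <<'E'
from h import *
p=cv2.imread("pics/top0.png");d=np.load("pics/top0.npy")
W=pts("top",d)
cv2.imwrite("pics/crop.png",cv2.resize(p[120:280,290:490],None,fx=4,fy=3.75*1.0666,interpolation=cv2.INTER_CUBIC)[:600])
hsv=cv2.cvtColor(p,cv2.COLOR_BGR2HSV)
m=(hsv[...,0]>100)&(hsv[...,0]<130)&(hsv[...,1]>120)&(hsv[...,2]>30)
m[:, :330]=0;m[:,480:]=0
P=W[m&(d>0)];print(len(P))
A=np.c_[P[:,:2],np.ones(len(P))]
k=(P[:,2]>.07)&(P[:,2]<.13)
for _ in range(3):
    c,*_=np.linalg.lstsq(A[k],P[k,2],rcond=None);r=P[:,2]-A@c;k=abs(r)<.005
print("plane",c,"tilt",np.hypot(*c[:2]),"dir",np.degrees(np.arctan2(-c[1],-c[0])),k.sum(),r[k].std())
rect=cv2.minAreaRect(P[k][:,:2].astype(np.float32));print("rect",rect,cv2.boxPoints(rect), P[k][:,2].min(),P[k][:,2].max())
# handle
reg=np.zeros(d.shape,bool);reg[200:250,365:450]=1
H=W[reg&(W[...,2]-(W[...,0]*c[0]+W[...,1]*c[1]+c[2])>.025)]
print("handle",len(H),H.mean(0),np.percentile(H[:,2],[50,90]));
rh=cv2.minAreaRect(H[:,:2].astype(np.float32));print(rh)
for u,v in [(379,234),(409,224),(438,214),(230,180),(250,120)]:print(u,v,W[v,u])
# orange compare plane
m=(hsv[...,0]>2)&(hsv[...,0]<14)&(hsv[...,1]>180);m[:,250:]=0
P=W[m&(d>0)];P=P[(P[:,2]>.08)&(P[:,2]<.11)];A=np.c_[P[:,:2],np.ones(len(P))];c,*_=np.linalg.lstsq(A,P[:,2],rcond=None);print("orange",c,P[:,2].mean(),len(P))
E
```

```text
8084
plane [ 0.0005466  -0.00012125  0.09559211] tilt 0.0005598837057368876 dir 167.49236488148063 8076 0.0013257282242528086
rect ((0.5987552404403687, -0.14917604625225067), (0.1899118721485138, 0.15989798307418823), 20.656108856201172) [[ 0.48170093 -0.1078631 ]
 [ 0.53810626 -0.25748196]
 [ 0.7158096  -0.190489  ]
 [ 0.6594042  -0.04087013]] 0.09129363094095122 0.10080174541055009
handle 365 [ 0.54700638 -0.15738413  0.17105204] [0.13760446 0.14035632]
((0.519909143447876, -0.10475872457027435), (0.020516201853752136, 0.21327123045921326), 27.625059127807617)
379 234 [ 0.52981524 -0.10106279  0.09355138]
409 224 [ 0.54344608 -0.14832039  0.13867615]
438 214 [ 0.56113696 -0.19908226  0.13876575]
230 180 [0.65169065 0.20285723 0.00067923]
250 120 [0.78485016 0.16447754 0.0021001 ]
orange [0.00131561 0.00603971 0.09328273] 0.09547361774924507 8468
```

View pics/crop.png

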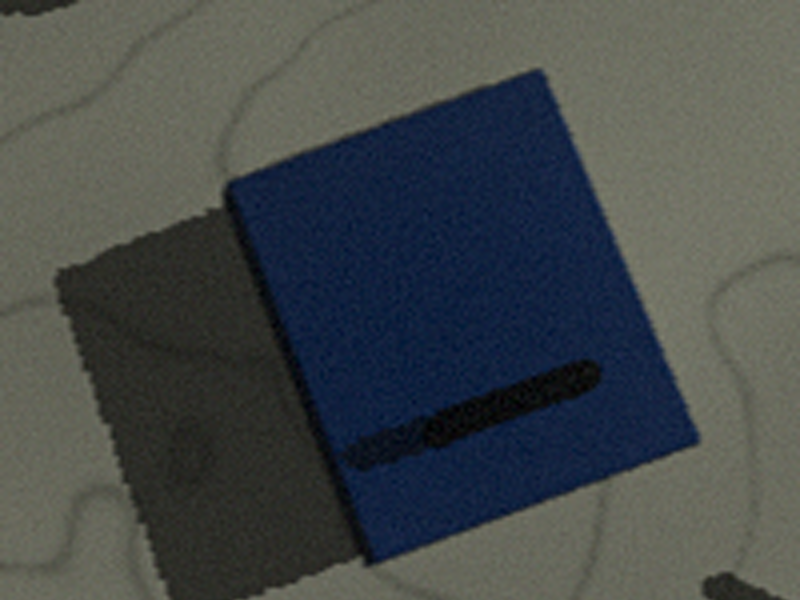

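```bash
cat >> h.py <<'E'
def delta(target,yaw):
    s=observe();M=R.from_rotvec(s['tcp_rot']).as_matrix()
    print("clock",s['clock'],"dp cm",np.round(100*M.T@(np.array(target)-s['tool_pos']),2),"tcp",s['tool_pos'].round(4),
      "z",M[:,2].round(3))
    y=np.degrees(np.arctan2(M[1,0],M[0,0]));print("yaw",y,"turn",y-yaw)
E
python3 - <<'E'
from h import *
d=np.load("pics/top0.npy");W=pts("top",d)
reg=np.zeros(d.shape,bool);reg[205:238,385:448]=1
H=W[reg&(W[...,2]>.125)&(W[...,2]<.16)]
print(len(H),H.mean(0));r=cv2.minAreaRect(H[:,:2].astype(np.float32));print(r)
c=np.array(r[0]);print("expected from lid",np.array([.5988,-.1492])-.05*np.array([np.cos(np.radians(20.66)),np.sin(np.radians(20.66))]))
delta([.552,-.167,.20],20.66)
E
```

```text
344 [ 0.55133943 -0.16471146  0.13726861]
((0.5519933700561523, -0.16560572385787964), (0.01388381328433752, 0.07638914883136749), 20.50947380065918)
expected from lid [ 0.55201547 -0.16684108]
clock 0.1 dp cm [-45.23  57.22   3.12] tcp [0.2138 0.4792 0.2308] z [-0.001 -0.001 -1.   ]
yaw 65.95154932538306 turn 45.29154932538306
```

The measurements agree: handle at (0.552, -0.166, 0.132), yaw 20.6°, and the lid looks level. I'll move above the handle.

```bash
python3 -m inch '[{"dp":[-45.2,57.2,0],"turn":45.3,"claw":1},{"dp":[-45.2,57.2,0],"turn":45.3,"claw":1},{"dp":[-45.2,57.2,0],"turn":45.3,"claw":1},{"dp":[-45.2,57.2,0],"turn":45.3,"claw":1},{"dp":[-45.2,57.2,0],"turn":45.3,"claw":1}]' 30; python3 -c "
from h import *
delta([.552,-.166,.2],20.6)"
```

```text
clock: 0.52
tool_pos: [0.3108, 0.2931, 0.2311]
tcp_rot: [3.036, 0.808, -0.001]
contact_force: [0.8, 0.8, -0.1]
width: 0.0855
clock 0.5167 dp cm [-1.9  51.82  3.11] tcp [0.3108 0.2931 0.2311] z [-0. -0. -1.]
yaw 29.820787557099784 turn 9.220787557099783
```

```bash
python3 -m inch '[{"dp":[-1.9,51.8,0],"turn":9.2,"claw":1},{"dp":[-1.9,51.8,0],"turn":9.2,"claw":1},{"dp":[-1.9,51.8,0],"turn":9.2,"claw":1},{"dp":[-1.9,51.8,0],"turn":9.2,"claw":1},{"dp":[-1.9,51.8,0],"turn":9.2,"claw":1}]'; python3 -c "
from h import *
delta([.552,-.166,.2],20.6)"
```

```text
clock: 0.93
tool_pos: [0.4089, 0.1089, 0.2313]
tcp_rot: [-3.089, -0.571, 0.0]
contact_force: [1.1, 0.3, -0.0]
width: 0.0855
clock 0.9333 dp cm [ 3.55 30.79  3.12] tcp [0.4089 0.1089 0.2313] z [-0.  0. -1.]
yaw 20.92689738448317 turn 0.32689738448316774
```

```bash
python3 -m inch '[{"dp":[3.5,30.7,2.5],"turn":0,"claw":1},{"dp":[3.5,30.7,2.5],"turn":0,"claw":1},{"dp":[3.5,30.7,2.5],"turn":0,"claw":1},{"dp":[3.5,30.7,2.5],"turn":0,"claw":1},{"dp":[3.5,30.7,2.5],"turn":0,"claw":1}]'; python3 -m inch '[{"dp":[0.8,9.9,0.8],"turn":0,"claw":1},{"dp":[0.8,9.9,0.8],"turn":0,"claw":1},{"dp":[0.8,9.9,0.8],"turn":0,"claw":1},{"dp":[0.8,9.9,0.8],"turn":0,"claw":1}]';python3 - <<'E'
from h import *
delta([.552,-.166,.2],20.6)
print(cams.camera_info("wrist"))
p,d=cams.camera("wrist");cv2.imwrite("pics/wrist1.png",p[:,:,::-1])
p,d=cams.camera("top");cv2.imwrite("pics/top1.png",p[:,:,::-1])
E
```

```text
clock: 1.35
tool_pos: [0.5046, -0.0755, 0.2141]
tcp_rot: [-3.089, -0.57, 0.001]
contact_force: [1.0, 0.5, 0.4]
width: 0.0851
clock: 1.68
tool_pos: [0.5475, -0.1662, 0.2049]
tcp_rot: [-3.09, -0.565, 0.002]
contact_force: [0.1, 0.0, -0.1]
width: 0.0853
clock 1.6833 dp cm [0.43 0.14 0.49] tcp [ 0.5475 -0.1662  0.2049] z [-0.002  0.    -1.   ]
yaw 20.730931166783115 turn 0.1309311667831139
{'intrinsics': array([[309.70691629,   0.        , 317.50954266],
       [  0.        , 309.70691629, 201.10889384],
       [  0.        ,   0.        ,   1.        ]]), 'xyz': array([ 0.5181149 , -0.0875049 ,  0.34724363]), 'rotation': array([2.77461159, 0.50897699, 0.08165045])}
```

View pics/wrist1.png

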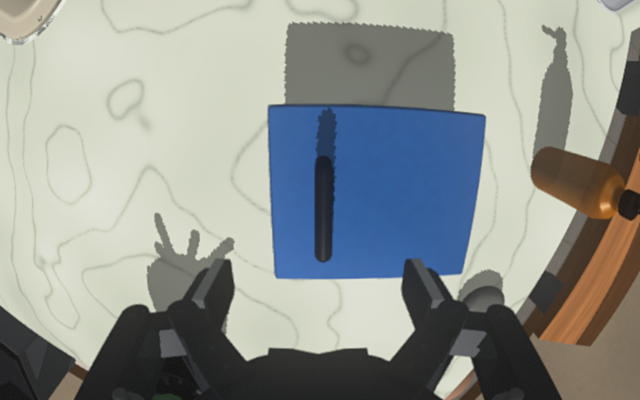

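The wrist view shows the bar upright at column 323, rows 157–262, square between the fingers (tips at about 222 and 412). The fingers are aligned, so I'll descend.

```bash
python3 -c "
from h import *
delta([.552,-.166,.114],20.6)"
```

```text
clock 1.7833 dp cm [0.38 0.48 9.19] tcp [ 0.5468 -0.1629  0.2059] z [-0.001  0.001 -1.   ]
yaw 20.89518573226675 turn 0.2951857322667486
```

```bash
python3 -m inch '[{"dp":[0.4,0.4,2],"turn":0.3,"claw":1},{"dp":[0.4,0.4,5],"turn":0.3,"claw":1},{"dp":[0.4,0.4,7],"turn":0.3,"claw":1},{"dp":[0.4,0.4,8],"turn":0.3,"claw":1},{"dp":[0.4,0.4,8],"turn":0.3,"claw":1}]'; python3 -c "
from h import *
delta([.552,-.166,.114],20.6)"
```

```text
clock: 2.2
tool_pos: [0.5513, -0.1638, 0.125]
tcp_rot: [-3.088, -0.564, 0.004]
contact_force: [-0.4, -0.6, 0.0]
width: 0.0853
clock 2.2 dp cm [-0.01  0.24  1.1 ] tcp [ 0.5513 -0.1638  0.125 ] z [-0.003  0.002 -1.   ]
yaw 20.703382531106282 turn 0.1033825311062806
```

```bash
python3 -m inch '[{"dp":[0,0.2,0.6],"turn":0,"claw":1},{"dp":[0,0.2,1.1],"turn":0,"claw":1},{"dp":[0,0.2,1.1],"turn":0,"claw":1},{"dp":[0,0.2,1.1],"turn":0,"claw":0.6},{"dp":[0,0.2,1.1],"turn":0,"claw":0.4}]' 30; python3 -c "
from h import *
delta([.552,-.166,.114],20.6)
p,d=cams.camera('wrist');cv2.imwrite('pics/wrist2.png',p[:,:,::-1])"
```

```text
clock: 2.62
tool_pos: [0.5532, -0.1672, 0.1161]
tcp_rot: [3.09, 0.563, 0.001]
contact_force: [0.7, 0.2, 0.2]
width: 0.0636
clock 2.6167 dp cm [-0.07 -0.16  0.21] tcp [ 0.5532 -0.1672  0.1161] z [ 0.001 -0.001 -1.   ]
yaw 20.6353754603423 turn 0.03537546034229777
```

View pics/wrist2.png

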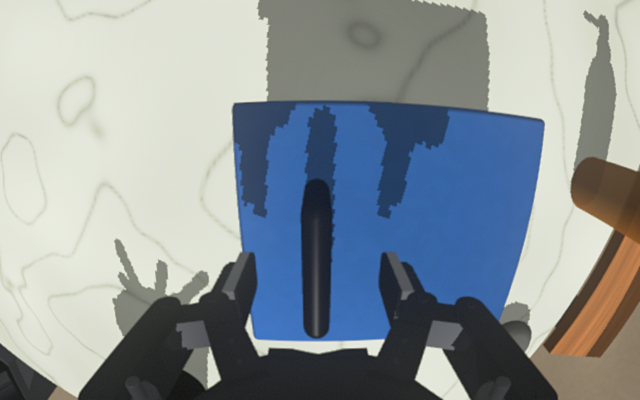

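The bar (column 317, rows 180–338) sits midway between the pads (about 250 and 385). Closing now.

```bash
python3 -m inch '[{"dp":[0,0,0.2],"turn":0,"claw":0},{"dp":[0,0,0.2],"turn":0,"claw":0},{"dp":[0,0,0.2],"turn":0,"claw":0},{"dp":[0,0,0.2],"turn":0,"claw":0},{"dp":[0,0,0.2],"turn":0,"claw":0}]' 30;  python3 -m inch '[{"dp":[0,0,0],"turn":0,"claw":0},{"dp":[0,0,0],"turn":0,"claw":0},{"dp":[0,0,0],"turn":0,"claw":0}]'; python3 -c "
from h import *
delta([.552,-.166,.113],20.6);print(observe()['contact_force'])"
```

```text
clock: 3.08
tool_pos: [0.5525, -0.1673, 0.1136]
tcp_rot: [-3.091, -0.563, 0.002]
contact_force: [-4.5, -0.4, 2.4]
width: 0.0126
clock: 3.33
tool_pos: [0.5525, -0.1673, 0.1135]
tcp_rot: [-3.091, -0.563, 0.002]
contact_force: [-5.7, -0.2, 3.2]
width: 0.0126
clock 3.3333 dp cm [-0.   -0.14  0.05] tcp [ 0.5525 -0.1673  0.1135] z [-0.001 -0.    -1.   ]
yaw 20.63987936179529 turn 0.039879361795289725
[-5.7404196  -0.19848565  3.20383236]
```

Gripped: the opening reads 12.6 mm on the 14 mm bar. I'll tug up in small steps.

```bash
python3 -m inch '[{"dp":[0,0,-0.1],"turn":0,"claw":0},{"dp":[0.03,0,-0.15],"turn":0,"claw":0},{"dp":[0.05,0,-0.2],"turn":0,"claw":0},{"dp":[0.05,0,-0.2],"turn":0,"claw":0}]'; python3 -m inch '[{"dp":[0.02,0,-0.05],"turn":0,"claw":0},{"dp":[0.03,0,-0.1],"turn":0,"claw":0},{"dp":[0.03,0,-0.1],"turn":0,"claw":0},{"dp":[0.03,0,-0.1],"turn":0,"claw":0}]'; python3 -c "
from plant import observe;s=observe();print(s['tool_pos'],s['contact_force'],s['width'])"
```

```text
clock: 3.67
tool_pos: [0.553, -0.1671, 0.1152]
tcp_rot: [-3.091, -0.563, 0.002]
contact_force: [-4.9, -2.8, -0.8]
width: 0.013
clock: 4.0
tool_pos: [0.5533, -0.1669, 0.1162]
tcp_rot: [-3.091, -0.563, 0.002]
contact_force: [-5.0, -1.8, -1.9]
width: 0.0127
[ 0.55332687 -0.1669323   0.11623447] [-5.03749154 -1.78306093 -1.88514528] 0.012681666305813034
```

```bash
python3 -m inch '[{"dp":[0.02,0,-0.04],"turn":0,"claw":0},{"dp":[0.03,0,-0.08],"turn":0,"claw":0},{"dp":[0.03,0,-0.08],"turn":0,"claw":0},{"dp":[0.03,0,-0.08],"turn":0,"claw":0}]'; python3 -c "
from plant import observe;s=observe();print(s['tool_pos'],s['contact_force'],s['width'])"
```

```text
clock: 4.33
tool_pos: [0.5536, -0.1668, 0.117]
tcp_rot: [-3.091, -0.563, 0.002]
contact_force: [-3.9, -2.2, -1.8]
width: 0.013
[ 0.55355275 -0.16683015  0.11696296] [-3.87585688 -2.24428621 -1.82931431] 0.012969047258298172
```

```bash
python3 -m inch '[{"dp":[0.01,0,-0.03],"turn":0,"claw":0},{"dp":[0.02,0,-0.06],"turn":0,"claw":0},{"dp":[0.02,0,-0.06],"turn":0,"claw":0},{"dp":[0.02,0,-0.06],"turn":0,"claw":0}]'; python3 -c "
from plant import observe;s=observe();print(s['tool_pos'],s['contact_force'],s['width'])"
```

```text
clock: 4.67
tool_pos: [0.5536, -0.1668, 0.1173]
tcp_rot: [-3.09, -0.563, 0.003]
contact_force: [-4.5, -2.6, -4.0]
width: 0.0129
[ 0.55362212 -0.1667751   0.11727876] [-4.48150427 -2.58995393 -3.95770444] 0.01291920678986825
```

```bash
python3 -m inch '[{"dp":[0.01,0,-0.03],"turn":0,"claw":0},{"dp":[0.01,0,-0.06],"turn":0,"claw":0},{"dp":[0.01,0,-0.06],"turn":0,"claw":0},{"dp":[0.01,0,-0.06],"turn":0,"claw":0}]'; python3 -c "
from plant import observe;s=observe();print(s['tool_pos'],s['contact_force'],s['width'])"
```

```text
clock: 5.0
tool_pos: [0.5537, -0.1667, 0.1176]
tcp_rot: [-3.09, -0.563, 0.003]
contact_force: [-1.9, -4.2, -7.6]
width: 0.0129
[ 0.55374084 -0.16673423  0.11758494] [-1.88307736 -4.21857343 -7.5543804 ] 0.012935547016374808
```

```bash
python3 - <<'E'
from h import *
for t in range(2):
    p,d=cams.camera("top");p=p[:,:,::-1].copy()
    W=pts("top",d);hsv=cv2.cvtColor(p,cv2.COLOR_BGR2HSV)
    m=(hsv[...,0]>100)&(hsv[...,0]<130)&(hsv[...,1]>120)&(hsv[...,2]>30);m[:,:330]=0;m[:,480:]=0
    P=W[m&(d>0)];k=(P[:,2]>.085)&(P[:,2]<.11);A=np.c_[P[:,:2],np.ones(len(P))]
    for _ in range(4):
        c,*_=np.linalg.lstsq(A[k],P[k,2],rcond=None);k=abs(P[:,2]-A@c)<.004
    ux=np.array([np.cos(.3605),np.sin(.3605)])
    print("lid angle",-c[:2]@ux,k.sum(),observe()['contact_force'],observe()['tool_pos'])
cv2.imwrite("pics/top2.png",p)
E
```

```text
lid angle 0.02874904868116322 3177 [-3.42356531 -4.39668878 -8.21472307] [ 0.55371845 -0.16673116  0.11758173]
lid angle 0.02787910314393686 3150 [-2.25925242 -3.9236787  -7.01556261] [ 0.55370632 -0.16673928  0.11757719]
```

The lid is 0.028 rad up and stopped by the catch, with the pull building to about 8–11 N, so it's caught. I'll lower it, press lightly and let go.

```bash
python3 -m inch '[{"dp":[-0.04,0,0.15],"turn":0,"claw":0},{"dp":[-0.1,0,0.3],"turn":0,"claw":0},{"dp":[-0.14,0,0.48],"turn":0,"claw":0},{"dp":[-0.14,0,0.52],"turn":0,"claw":0},{"dp":[-0.14,0,0.52],"turn":0,"claw":0}]'; python3 -m inch '[{"dp":[0,0,0],"turn":0,"claw":0.3},{"dp":[0,0,0],"turn":0,"claw":0.6},{"dp":[0,0,0],"turn":0,"claw":0.8},{"dp":[0,0,0],"turn":0,"claw":0.8},{"dp":[0,0,0],"turn":0,"claw":0.8}]'; python3 -m inch '[{"dp":[0,0,0],"turn":0,"claw":0.8},{"dp":[0,0,-1.5],"turn":0,"claw":0.8},{"dp":[0,0,-4],"turn":0,"claw":0.8},{"dp":[0,0,-7],"turn":0,"claw":0.8},{"dp":[0,0,-10],"turn":0,"claw":0.8}]'
```

```text
clock: 5.52
tool_pos: [0.5525, -0.1673, 0.1136]
tcp_rot: [-3.091, -0.563, 0.002]
contact_force: [-6.5, -2.8, 0.6]
width: 0.0128
clock: 5.93
tool_pos: [0.5532, -0.167, 0.1134]
tcp_rot: [3.091, 0.563, 0.001]
contact_force: [-0.1, 1.1, -0.0]
width: 0.0682
clock: 6.35
tool_pos: [0.5527, -0.1669, 0.2143]
tcp_rot: [-3.09, -0.563, 0.001]
contact_force: [0.5, 0.4, -0.1]
width: 0.0682
```

Next I'll move the arm sideways, out of the top camera's view of the lid, and check the lid.

```bash
python3 -m inch '[{"dp":[-4,-4,-2],"turn":0,"claw":0.8},{"dp":[-8,-8,-3],"turn":0,"claw":0.8},{"dp":[-10,-12,-3],"turn":0,"claw":0.8},{"dp":[-10,-14,-3],"turn":0,"claw":0.8},{"dp":[-10,-14,-3],"turn":0,"claw":0.8}]'; python3 -m inch '[{"dp":[0,0,0],"turn":0,"claw":0.8},{"dp":[0,0,0],"turn":0,"claw":0.8},{"dp":[0,0,0],"turn":0,"claw":0.8}]'; python3 - <<'E'
from h import *
p,d=cams.camera("top");p=p[:,:,::-1].copy();cv2.imwrite("pics/top3.png",p)
W=pts("top",d);hsv=cv2.cvtColor(p,cv2.COLOR_BGR2HSV)
m=(hsv[...,0]>100)&(hsv[...,0]<130)&(hsv[...,1]>120)&(hsv[...,2]>30);m[:,:330]=0;m[:,480:]=0
P=W[m&(d>0)];k=(P[:,2]>.085)&(P[:,2]<.11);A=np.c_[P[:,:2],np.ones(len(P))]
for _ in range(4):
    c,*_=np.linalg.lstsq(A[k],P[k,2],rcond=None);k=abs(P[:,2]-A@c)<.004
print("lid angle",-c[:2]@[np.cos(.3605),np.sin(.3605)],k.sum(),P[k,2].mean(),observe()['contact_force'],observe()['clock'])
E
```

```text
clock: 6.77
tool_pos: [0.407, -0.0685, 0.2439]
tcp_rot: [-3.09, -0.564, -0.001]
contact_force: [0.6, -0.6, 0.9]
width: 0.0682
clock: 7.02
tool_pos: [0.4109, -0.0721, 0.2433]
tcp_rot: [3.091, 0.562, 0.0]
contact_force: [-0.6, -0.1, 0.8]
width: 0.0684
lid angle -0.00019049563346690482 8067 0.09593156040557614 [-0.51533838 -0.47109881  0.76985919] 7.0667
```

View pics/top3.png

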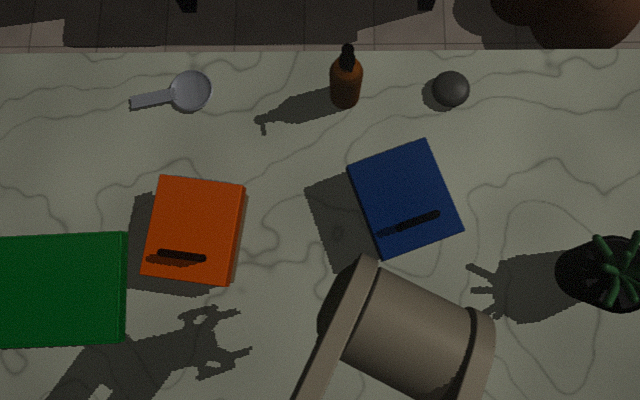

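The top view shows the blue lid at (405,200) flat and back in its starting place. The orange box at (195,230) hasn't moved, and the arm is clear of everything. Handing in.

```bash
python3 -c "
from plant import close_job;print(close_job())"
```

```text
the job is handed in; nothing more can be done
None
```

The blue box was already caught shut, and I left it fully shut with the handle released.

- **The tug:** I gripped the black handle and pulled upward in small steps. The lid rose about 4 mm at the handle, then stopped, with the upward pull building to about 8–11 N. The top camera put the lid at 0.028 rad there, within the required 0.017–0.036 rad. That is a little over the 0.023 rad free play given, so the extra is probably give in the stop or measurement error.
- **Closing up:** I lowered the lid, let go and moved the arm clear. It didn't need a firm press, because the catch never gave.
- **Last checks:** The lid measured about 0.000 rad, the same as at the start. By eye in the top view, the orange box had not moved, and the arm was touching nothing. I handed in just after 7 s on the clock. No check failed.

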